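Probe a battery cell's terminal under load

TASK

Switch the load on by turning the red handle of the rotary isolator clockwise from off right round to its on stop, and only then take the yellow spring-tipped probe out of its stand. Set its tip on the copper disc of the cell in the cradle, with the probe square to the leaning terminal face, and press gently so that the sprung tip is partly pushed in but not bottomed. Finish while still holding it there in the gripper, isolator left on; do not disturb the other things on the bench.

Things in the scene. Friction and masses are not known exactly. Their poses are not given: they have to be found in the camera images.
- isolator (a joint): angle (rad) of the isolator's handle: 0 = off stop, 1.047 = on stop (60 degrees clockwise seen from above). It starts at or near off, stays where it is left and turns with about 0.12 N m of friction
- isolator_grip (a point): point on the vertical turning axis of the isolator's red bar handle, 105 mm above the table, 13 mm below the handle's top. The bar, 58 mm long, 14 mm thick, 40 mm tall, lies along this frame's x (the frame turns with the handle; a white line marks its -x arm). Under the bar is a red disc 48 mm across, its top 27 mm below this point
- isolator_box: grey housing of the isolator, 110 x 110 x 68 mm, fixed on the table, yellow plate on top; origin at the centre of its underside. On the plate a black square marks where the white line points at off (-x of this frame), a green square where it points at on
- probe: yellow square-bodied hand probe, standing upright in the black stand. Origin on its axis at the underside of the yellow grip (its shoulder); z runs up along the grip. The grip is 22 x 22 mm (flats across this frame's x and y) and 72 mm long, from the origin up. Below it a black nose 14 mm across and 18 mm long, then a sprung brass tip. In all 82 g nominal
- plunger (a joint): how far the probe's sprung tip is pushed in (m): 0 = out, 0.012 = bottomed. It pushes back with 2.0 N when it starts to move and 5.6 N at the bottom (300 N/m)
- probe_tip (a point): rounded end of the brass tip (7 mm across), on the probe's axis, 46 mm below the probe's origin when out; moves with the plunger
- stand: black block, 80 x 80 x 62 mm, fixed on the table, with one upright round hole 20 mm across through its middle, in which the probe's nose and tip hang (tip 16 mm above the table) while the yellow grip rests on the block's top. Origin at the centre of its underside, z up
- cradle: grey base 130 x 205 x 12 mm with aluminium cheeks that holds the cell to be probed, fixed on the table; origin at the centre of its underside, z up. The blue cell in it (50 x 160 x 115 mm, the long side along the cradle's y) leans 15 degrees towards the cradle's -x side. The cell's top is black with two square aluminium terminals, 34 mm wide, one of them with the copper disc
- spot (a point): centre of the copper-coloured disc (16 mm across) on the top face of one terminal of the cell in the cradle, about 138 mm above the table. Its frame's z is the outward normal of the terminal face, 15 degrees from vertical, and y is along the cell. The terminal is rigid and stands 3 mm proud of the cell's top
- cell_b: spare blue cell, 50 x 160 x 118 mm, 2 kg, standing at the back without copper disc; a bystander, leave it where it is; origin at the centre of its underside
- cell_c: another spare blue cell, the same; a bystander, leave it where it is; origin at the centre of its underside
- bottle: closed white bottle, red cap, 60 mm across, 150 mm high; a bystander, leave it where it is; origin at the centre of its underside
- tape: orange ring, 90 mm across, 24 mm high; a bystander, leave it where it is; origin at the centre of its underside
- jar: glass jar with black lid, 60 mm across, 65 mm high; a bystander, leave it where it is; origin at the centre of its underside
- screwdriver: screwdriver with an orange handle, lying on the table; a bystander, leave it where it is; origin at the centre of its underside

How it is judged:
On the way, in this order (a step that is already met when the one before it is completed fails the run):
1. the isolator is turned to on while the probe is still in its stand (value of joint isolator above 0.95 rad and z of probe in the frame of stand below 0.075 m and horizontal distance between probe and stand below 0.01 m), for 0.2 s.
2. the probe is out of its stand, in the gripper (value of joint isolator above 0.95 rad and z of probe in the frame of stand above 0.112 m and contact force between the fingers and probe above 3 N), for 0.1 s.
3. the probe is held square on the copper disc, lightly pressed (distance between probe_tip and spot below 0.008 m and angle between the z axis of probe and the z axis of spot, either way round below 0.14 rad and contact force between probe and cradle between 1.5 and 7 N and value of joint plunger between 0.001 and 0.0115 m and contact force between the fingers and probe above 3 N), for 0.5 s.
At the end, for the whole second after the job is handed in: program ended with the probe gripped and at rest, tip within 8 mm of the copper disc's centre, axis within 8 degrees of the terminal face's normal, pressing the cell with 1.5 to 7 N (tip pushed in 1 to 11.5 mm), isolator within 0.1 rad of its on stop (all of step 3 and value of joint isolator above 0.95 rad and linear speed of probe below 0.02 m/s); the arm keeps its last pose, push and grip.
It fails at once if the probe is pressed on the cell or its cradle with more than 20 N (contact force between probe and cradle above 20 N).
It fails at once if a bystander is moved by more than 20 mm (distance of any of cell_b, cell_c, bottle, tape, jar, screwdriver from where it was at the start of the episode above 0.02 m).
It also fails if it takes over 54 s, if anything falls off the work surface, if the arm or the gripper's body presses on something with over 40 N, if the wrist force passes 120 N, or if a joint passes its speed limit or range.

ROBOT

A 6-joint arm with a two-finger parallel gripper is mounted at the origin on the work surface. World frame = base frame: x ahead of the robot, y to its left, z up, the work surface at z = 0. Lengths are in m, angles in rad, forces in N, time in s.
With the tool pointing down it reaches from about 0.275 to 0.775 m from the base axis. Payload 14.6 kg.
Tool frame: the origin (TCP) lies at the very end of the fingers, on their centre line; the grasp point (between the pads) lies 19 mm behind it (bot.pinch_z is the distance from the TCP to the grasp point, in m); z points along the fingers, y is the line along which they close (so a half turn about z gives the same grasp; the last joint's range is limited). The gripper opens to 85 mm and grips with 20 to 120 N. Pads are 22 mm wide; open, the fingers measure 114 mm over their backs; the gripper's body (76 mm by 85 mm) begins 54 mm behind the grasp point. The pads swing forward as they close: fully open they stand 13 mm farther back than shut.
Start: joints at [1.184, 0.263, -0.048, 1.259, 0, 1.415], TCP at [0.121, 0.511, 0.231] pointing down, gripper open.
Joint ranges: [-2.65, 2.65], [-0.89, 1.7], [-1.18, 1.37], [-2.13, 2.11], [-1.35, 1.29], [-3.14, 3.14]. Speed limits (rad/s): [1.89, 1.89, 2.57, 2.79, 3.14, 3.14].

INTERFACE

Orientations are given as a rotation vector (axis times angle).
In Python, from station import bot, camera, workorder gives the robot as it stands.
- The arm moves only by the tool arm_command, never from a script. Its argument "steps" is a list of rows, each a list of 3 entries, a list of its own where there are three numbers: the closure, from -1 (fully open) to 1 (shut), then the shift along the world's x, y, z as a fraction of full scale, then the turn, a rotation vector about the world's x, y, z as a fraction of full scale. A call has 1 to 5 rows; each row is the pose to reach, as a shift and turn from the pose commanded when the call began; what a row does not reach only later rows make up. Full scale, the value 1, is 0.4 m for a shift and 30 degrees for a turn. A row lasts 1/12 s, in which the tool goes at most 41.7 mm and 7.16 degrees, less where a joint would pass 70% of its speed; a pose out of reach is approached as far as the arm can. A call with a number of a shift or a turn outside -1 to 1 is refused whole. A call with a gripper value outside its range is refused whole. The fingers move at their own pace and stop on an object; the grip force is fixed at half the most. Time passes only in rows, so rows that repeat a pose let the fingers close. It gives the time, the measured TCP pose, the force, the opening and the grip force at its end, in the units of the state.
- bot.sense(): the state, without advancing time (a new reading comes with each control period).
- camera(name): name is "side" or "top"; returns a dict with "img" (400x640x3 uint8, red, green, blue), "mtx" (3x3 intrinsics, pixels), "k1" (the pictures are not rectified: a ray, as slopes to the right and down, at radius r is drawn at 1 + k1 r^2 times it, then the intrinsics apply), "R" (3x3) and "t" (3): a world point X has camera coordinates R X + t. Camera axes: x right, y down, z forward; pixel columns grow to the right and rows downward; lengths in m; the calibration is good to about 2 mm. A picture is of the moment at which its call begins. There is no depth.
- workorder.job_done(): hands the job in; it is judged then, once.
The state is a dict: "t": time; "qpos": joint angles; "joint_vel": joint speeds; "tau": joint torques, N m; "tool_pos": TCP position; "tool_rot": TCP orientation; "wrist_force": force on the tool from outside, world axes, zero at the start; "torque": the same for the moment, N m; "width": opening from 0.0 (shut) to 1.0 (fully open); "grip_force": force on a finger pad.
Only numpy, scipy, OpenCV 4.12 (cv2) and the standard library are available. Lean on these libraries where they do the work, as an engineer would, in place of code of your own. Each camera call takes 0.05 s, during which the arm holds its last target. There are 200 camera calls.

## Working session

There is one attempt and no reset: what is moved stays moved. The work goes in short steps, Python scripts to look and compute and a tool call to move; the robot and the scene stay as the last step left them, time stands still between calls to the robot, and variables do not carry over. Pictures are saved under pics/ and viewed, at most 13 in all, crops included, and the job is handed in when it is done.

Besides the shell and the picture viewer there is one more tool, called after "Request:" as name(argument=value, ...), one argument or row to a line, values as JSON. arm_command: Moves the arm, as the interface text tells. Its arguments: {"type":"object","properties":{"steps":{"type":"array"}},"required":["steps"]}

```bash
mkdir -p pics; ls
python3 - <<'E'
from station import bot,camera
import cv2,numpy as np
for n in("top","side"):
    c=camera(n); cv2.imwrite(f"pics/{n}0.png",c["img"][:,:,::-1]); print(n,c["mtx"].tolist(),c["k1"],c["R"].round(3).tolist(),c["t"].round(3).tolist())
s=bot.sense(); print(s); print(bot.pinch_z)
E
```

```text
pics
top [[361.71032665936576, 0.0, 315.87081643148], [0.0, 361.71032665936576, 200.03747522187558], [0.0, 0.0, 1.0]] -0.0016817686925505566 [[-0.03, -1.0, 0.006], [-0.997, 0.029, -0.07], [0.07, -0.008, -0.998]] [0.013, 0.578, 1.114]
side [[503.52065245611544, 0.0, 324.3335099351842], [0.0, 503.52065245611544, 205.59237265190293], [0.0, 0.0, 1.0]] 0.02223862621926816 [[-0.814, -0.581, 0.014], [-0.3, 0.399, -0.867], [0.498, -0.71, -0.498]] [0.465, 0.262, 1.265]
{'t': 0.1, 'qpos': array([ 1.18370253e+00,  2.63481823e-01, -4.88177843e-02,  1.25940266e+00,
        8.41734787e-06,  1.41548337e+00]), 'joint_vel': array([-0.00187217, -0.00108421,  0.00166028, -0.00215986,  0.00159401,
       -0.00033569]), 'tau': array([ 3.15347279e-03, -6.38578820e+01,  3.85064077e+01,  1.01027987e-02,
       -1.67776479e-04, -9.60303026e-06]), 'tool_pos': array([0.1205232 , 0.5107515 , 0.23089013]), 'tool_rot': array([-3.63237048e-01, -3.12027012e+00,  1.36738241e-03]), 'wrist_force': array([-0.49678578,  0.05673567, -0.61050765]), 'torque': array([ 0.0301238 , -0.01924524,  0.01841968]), 'grip_force': 0.0, 'width': 1.0011552299649205}
0.0187
```

View pics/top0.png

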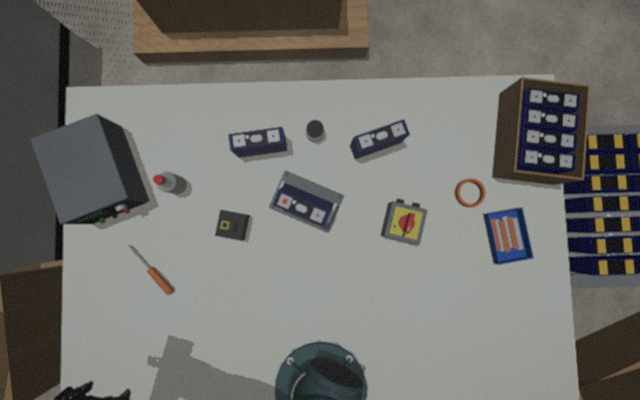

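View pics/side0.png

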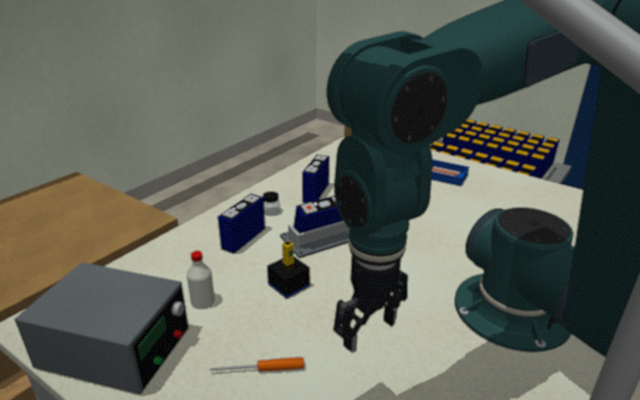

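The top view shows the isolator at (405,222), the probe in its stand at (230,225), the copper disc at (285,201) on the cell in the cradle. The side view shows the probe at (288,255) and the copper disc at (309,208), with the isolator hidden behind the arm. I'll magnify these.

```bash
cat > h.py <<'E'
import numpy as np,cv2
from station import bot,camera,workorder
from scipy.spatial.transform import Rotation as Ro
def ray(c,uv):
    d=np.array([0,0,0,0]) ; p=cv2.undistortPoints(np.array([[uv]],float),c["mtx"],np.array([c["k1"],0,0,0.]))[0,0]
    R=np.array(c["R"]);o=-R.T@c["t"];v=R.T@[p[0],p[1],1];return o,v/np.linalg.norm(v)
def onz(c,uv,z):
    o,v=ray(c,uv);return o+v*(z-o[2])/v[2]
def tri(rs):
    A=[np.eye(3)-np.outer(v,v) for o,v in rs];X=np.linalg.solve(sum(A),sum(a@o for a,(o,v) in zip(A,rs)))
    return X,[np.linalg.norm(a@(X-o)) for a,(o,v) in zip(A,rs)]
def proj(c,X):
    q=cv2.projectPoints(np.array([X],float),cv2.Rodrigues(np.array(c["R"]))[0],np.array(c["t"],float),c["mtx"],np.array([c["k1"],0,0,0.]))[0];return q[0,0]
def blobs(c,lo,hi,box,amin=6):
    u0,v0,u1,v1=box;h=cv2.cvtColor(c["img"][v0:v1,u0:u1],cv2.COLOR_RGB2HSV)
    m=cv2.inRange(h,lo,hi);n,l,s,ce=cv2.connectedComponentsWithStats(m)
    return [(int(s[i,4]),(ce[i]+[u0,v0]).round(2).tolist(),cv2.minAreaRect(np.argwhere(l==i)[:,::-1].astype(np.float32)+np.float32([u0,v0]))) for i in range(1,n) if s[i,4]>=amin]
def crop(c,box,w,h):
    u0,v0,u1,v1=box;return cv2.resize(c["img"][v0:v1,u0:u1,::-1],(w,h),interpolation=cv2.INTER_CUBIC)
E
python3 - <<'E'
from h import *
t=camera("top");s=camera("side")
im=np.vstack([np.hstack([crop(t,(380,195,430,245),400,300),crop(t,(205,200,255,250),400,300)]),np.hstack([crop(t,(260,165,350,232),400,300),crop(s,(260,190,340,300),400,300)])])
cv2.imwrite("pics/crops.png",im)
b=(380,195,430,245)
for nm,c,lo,hi,box in [("redT",t,(0,120,60),(8,255,255),b),("grn",t,(45,80,40),(85,255,255),b),("plate",t,(18,100,100),(34,255,255),b),("probeT",t,(18,100,60),(34,255,255),(205,200,255,250)),("discT",t,(2,70,60),(18,255,255),(270,185,300,215)),
 ("discS",s,(0,70,60),(18,255,255),(295,195,345,225)),("probeS",s,(18,100,60),(34,255,255),(270,230,310,280))]:
    print(nm,blobs(c,lo,hi,box))
E
```

```text
redT [(159, [406.55, 221.94], ((407.75006103515625, 221.25003051757812), (14.142135620117188, 17.677669525146484), 45.0))]
grn []
plate [(498, [405.45, 222.37], ((405.8049011230469, 222.4541015625), (27.6564998626709, 27.427459716796875), 13.240518569946289))]
probeT [(49, [225.39, 224.51], ((225.0, 225.0), (8.0, 10.0), 90.0))]
discT [(21, [284.19, 200.86], ((284.0, 201.0), (4.0, 4.0), 90.0))]
discS [(20, [308.7, 207.15], ((308.7500305175781, 207.25003051757812), (4.242640495300293, 3.535533905029297), 45.0))]
probeS [(219, [287.51, 253.39], ((287.5, 253.0), (24.0, 11.0), 90.0))]
```

View pics/crops.png

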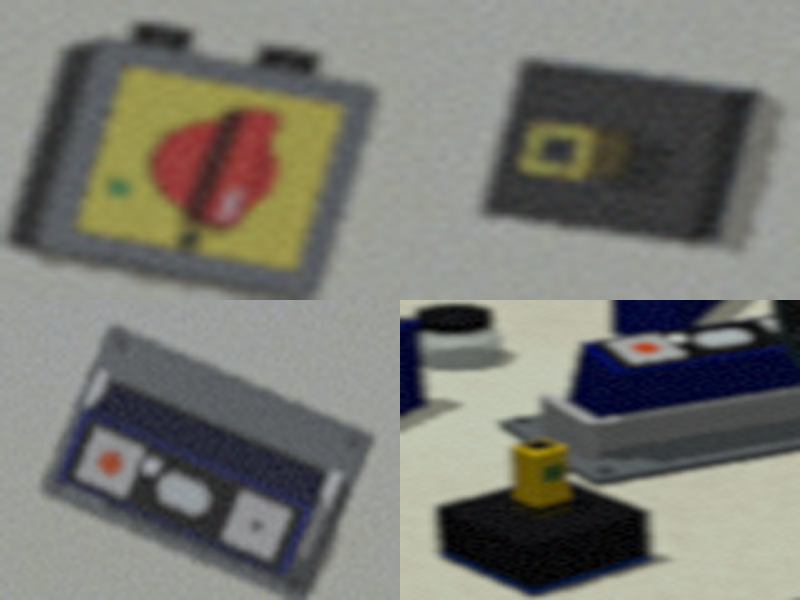

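The crops show: the isolator with its white line pointing at the black square (~403.8,235) and the green square at (395,226). The probe's top is at (224.5,225), with the grip flats roughly along the image axes. The cell leans towards the image bottom (towards the robot). The disc is at (284.2,200.9) and the other terminal's centre at about (317.6,215).

```bash
cat > m.py <<'E'
from h import *
np.set_printoptions(precision=4,suppress=True)
t=camera("top");s=camera("side")
print("cam",ray(t,(300,200))[0],ray(s,(300,200))[0])
print("disc",tri([ray(t,(284.19,200.86)),ray(s,(308.7,207.15))]))
# terminals: bright, low saturation blobs
print("alT",[b[:2] for b in blobs(t,(0,0,135),(180,45,255),(280,190,330,225))])
b=(380,195,430,245)
h=cv2.cvtColor(t["img"],cv2.COLOR_RGB2HSV)
m=np.zeros(h.shape[:2],np.uint8);m[195:245,380:430]=cv2.inRange(h,(18,100,100),(34,255,255))[195:245,380:430]
P=np.argwhere(m)[:,::-1].astype(np.float32);r=cv2.minAreaRect(P);q=cv2.boxPoints(r);W=np.array([onz(t,p,.068)for p in q]);print("plate",q,W,W.mean(0))
c0=W.mean(0)
for n,bx in("grn",blobs(t,(38,50,30),(90,255,255),(390,220,400,232),2)),("blk",blobs(t,(0,0,0),(180,255,75),(399,231,409,239),2)):
    for k in bx:
        w=onz(t,k[1],.068);d=w-c0;print(n,k[:2],w,np.hypot(*d[:2]),np.degrees(np.arctan2(d[1],d[0])))
for k in blobs(t,(0,120,60),(8,255,255),b):print("red on z=.078/.118",onz(t,k[1],.078),onz(t,k[1],.118))
# probe top, side
k=blobs(t,(18,90,90),(34,255,255),(218,215,235,235))
print("probeT",k)
# stand dark blobs
for k in blobs(t,(0,0,0),(180,255,75),(205,200,255,250),40):
    q=cv2.boxPoints(k[2]);print("stand",k[0],q,np.array([onz(t,p,.062) for p in q]))
E
python3 m.py
python3 - <<'E'
from h import *
t=camera("top")
g=cv2.cvtColor(t["img"],cv2.COLOR_RGB2HSV)
print(g[216:234,216:238,2]);print(g[216:234,216:238,1])
E
```

```text
cam [0.4993 0.0047 1.1516] [-0.1733  1.0634  0.8507]
disc (array([0.5692, 0.0846, 0.1392]), [np.float64(0.0014304097352014539), np.float64(0.0014304097352014094)])
alT [(82, [284.89, 200.76]), (54, [300.61, 207.81]), (103, [317.24, 214.84]), (169, [288.86, 220.48])]
plate [[388.8824 232.4706]
 [395.5294 205.8824]
 [422.5883 212.6471]
 [415.9412 239.2353]] [[ 0.4717 -0.2192  0.068 ]
 [ 0.5506 -0.2427  0.068 ]
 [ 0.5279 -0.3231  0.068 ]
 [ 0.4492 -0.2992  0.068 ]] [ 0.4998 -0.271   0.068 ]
grn (7, [394.29, 226.0]) [ 0.4905 -0.2363  0.068 ] 0.0360268142664124 105.05951730603086
blk (2, [403.0, 234.5]) [ 0.4644 -0.2612  0.068 ] 0.03679202413714398 164.4372233352649
red on z=.078/.118 [ 0.5021 -0.2715  0.078 ] [ 0.502  -0.2612  0.118 ]
probeT [(52, [224.6, 224.58], ((224.40383911132812, 224.48077392578125), (8.43299388885498, 8.236878395080566), 11.309932708740234))]
stand 636 [[215.5    234.5   ]
 [220.5    209.5   ]
 [249.1538 215.2308]
 [244.1538 240.2308]] [[0.4809 0.2995 0.062 ]
 [0.5554 0.2837 0.062 ]
 [0.5356 0.1979 0.062 ]
 [0.4613 0.2141 0.062 ]]
[[164 158 131  86  59  59  59  61
[... 2616 characters left out ...]
5 120 119  97  80 115  84  50
   11  18   6  20]
 [  4   7  18  52 110 110 106 105  96  89  96 118 114 103  84  89  89  32
   15  17  11  16]
 [  7   0   9  20  87 109 106 106 101 114 115 121 109  99  71  81  55  22
   25  28  23   6]
 [ 15   8   9  13  29  44  48  82  75  95 104 103  72  53  49  53  44  11
   21  22  10  16]
 [  8   8  18   0  22  31  13  14   9  34  37  30   8   9  15  14  17  12
   32  30   7  21]
 [  7  19   4  13   4   9  13  10  30  24  14  13  22   4  13  13  18  14
    5   5  22  14]
 [  4   9   9  14   8   9  19  13  12  23   0  19   9   8  30   4  24  12
   18  19  33  13]
 [ 11  14  13   8   9   9   9  17   9  27   5   8   4  15   0   9   9   9
    9  12   9   8]]
```

Run:
```python
from h import *
np.set_printoptions(precision=4,suppress=True)
t=camera("top");s=camera("side")
a=onz(t,(284.5,200.8),.138);b=onz(t,(317.24,214.84),.138);d=b-a;print("cell",a,b,np.degrees(np.arctan2(d[1],d[0])),np.linalg.norm(d))
# bar (top face) ends guess at z=.118
p=onz(t,(412.5,214.5),.118);q=onz(t,(408.7,229.8),.118);print("bar",p,q,(p+q)/2,np.degrees(np.arctan2(*(q-p)[1::-1])))
print("probetop onz",onz(t,(224.2,224.6),.134))
g=cv2.cvtColor(s["img"],cv2.COLOR_RGB2HSV);print(g[238:270,279:298,2]);print((g[238:270,279:298,1]>110).astype(int))
```

```text
cell [0.5707 0.0847 0.138 ] [ 0.5286 -0.006   0.138 ] -114.89077045959422 0.09999016056214506
bar [ 0.5221 -0.2788  0.118 ] [ 0.4788 -0.2658  0.118 ] [ 0.5005 -0.2723  0.118 ] 163.32419086596695
probetop onz [0.509  0.2554 0.134 ]
[[190 168 131  89  80  91 101  98  94  89  85  80  81  81  77  82  82  86
   85]
 [198 189 165 124  86  82  92  97  96  94  86  79  82  81  80  80  83  81
   85]
 [198 196 190 163 120  84  87  93  98  99  98  90  82  79  81  82  81  83
   83]
 [197 200 198 186 151 105  89  88  86  92 104  99  95  87  82  82  82  82
   84]
 [197 198 195 183 156 115  83  67  48  56  75  99 114 112  90  80  80  82
   84]
 [195 195 190 178 162 130  94  57  32  42  70 107 140 139 108  83  81  84
   83]
 [198 196 181 161 155 150 131 105  86  97 116 135 149 143 111  85  79  79
   84]
 [196 194 175 143 131 143 153 151 147 148 146 143 133 117 100  87  82  80
   82]
 [195 194 174 138 113 120 139 156 159 149 134 119 106  97  92  89  88  84
   79]
 [199 192 175 136 109 103 114 126 126 119 104 100  98  94  92  92  94  86
   82]
 [195 194 175 136 107 101 102 105 105 104  96  96  97  94  
[... 2336 characters left out ...]
0]
 [0 0 0 0 1 1 1 1 1 1 1 1 1 1 0 0 0 0 0]
 [0 0 0 0 1 1 1 1 1 1 1 1 1 0 0 0 0 0 0]
 [0 0 0 0 1 1 1 1 1 1 1 1 1 1 0 0 0 0 0]
 [0 0 0 0 1 1 1 1 1 1 1 1 1 1 0 0 0 0 0]
 [0 0 0 0 1 1 1 1 1 1 1 1 1 1 1 0 0 0 0]
 [0 0 0 0 1 1 1 1 1 1 1 1 1 1 1 0 0 0 0]
 [0 0 0 1 1 1 1 1 1 1 1 1 1 1 1 1 0 0 0]
 [0 0 0 1 1 1 1 1 1 1 1 1 1 1 1 1 0 0 0]
 [0 0 1 1 1 1 1 1 1 1 1 1 1 1 1 1 0 0 0]
 [0 0 0 1 1 1 1 1 1 1 1 1 1 1 1 1 0 0 0]
 [0 0 0 1 1 1 1 1 1 1 1 1 1 1 1 1 0 0 0]
 [0 0 0 0 1 1 1 1 1 1 1 1 1 1 1 1 0 0 0]
 [0 0 0 0 1 1 1 1 1 1 1 1 1 1 1 0 0 1 0]
 [0 0 0 0 1 1 1 1 1 1 1 1 0 1 1 1 1 0 0]
 [0 0 0 0 0 1 0 1 1 1 1 1 1 1 1 0 1 0 0]
 [0 0 0 0 0 0 0 1 1 1 1 1 1 0 0 0 0 0 0]
 [0 0 0 0 0 0 0 0 1 1 1 0 0 0 0 0 0 0 0]]
```

Request:
arm_command(
  steps=[
    [-1, [0.038, -0.078, 0.01], [0, 0, 0]],
    [-1, [0.076, -0.156, 0.02], [0, 0, 0]],
    [-1, [0.114, -0.234, 0.03], [0, 0, 0]],
    [-1, [0.152, -0.312, 0.04], [0, 0, 0]],
    [-1, [0.19, -0.39, 0.05], [0, 0, 0]],
  ],
)

```text
t: 0.87
tool_pos: [0.1968, 0.3535, 0.2514]
tool_rot: [0.362, 3.12, 0.0]
wrist_force: [0.8, 0.1, 0.7]
width: 1.002
grip_force: 0.0
```

Request:
arm_command(
  steps=[
    [-1, [0.038, -0.078, 0], [0, 0, 0]],
    [-1, [0.076, -0.156, 0], [0, 0, 0]],
    [-1, [0.114, -0.234, 0], [0, 0, 0]],
    [-1, [0.152, -0.312, 0], [0, 0, 0]],
    [-1, [0.19, -0.39, 0], [0, 0, 0]],
  ],
)

```text
t: 1.28
tool_pos: [0.2728, 0.1975, 0.2515]
tool_rot: [0.362, 3.12, 0.001]
wrist_force: [1.9, 0.4, -0.8]
width: 0.993
grip_force: 0.0
```

Request:
arm_command(
  steps=[
    [-1, [0.038, -0.078, 0], [0, 0, 0]],
    [-1, [0.076, -0.156, 0], [0, 0, 0]],
    [-1, [0.114, -0.234, 0], [0, 0, 0]],
    [-1, [0.152, -0.312, 0], [0, 0, 0]],
    [-1, [0.19, -0.39, 0], [0, 0, 0]],
  ],
)

```text
t: 1.7
tool_pos: [0.3489, 0.0411, 0.2515]
tool_rot: [0.364, 3.12, 0.0]
wrist_force: [0.6, 0.8, -0.0]
width: 1.003
grip_force: 0.0
```

Request:
arm_command(
  steps=[
    [-1, [0.038, -0.078, 0], [0, 0, 0]],
    [-1, [0.076, -0.156, 0], [0, 0, 0]],
    [-1, [0.114, -0.234, 0], [0, 0, 0]],
    [-1, [0.152, -0.312, 0], [0, 0, 0]],
    [-1, [0.19, -0.39, 0], [0, 0, 0]],
  ],
)

```text
t: 2.12
tool_pos: [0.425, -0.1149, 0.2513]
tool_rot: [0.364, 3.12, -0.0]
wrist_force: [1.2, 0.6, 0.0]
width: 1.0
grip_force: 0.0
```

Run:
```python
from h import *
np.set_printoptions(precision=4,suppress=True)
t=camera("top");s=camera("side");print(bot.sense()["tool_pos"],bot.sense()["qpos"])
print("probe top",tri([ray(t,(224.3,224.6)),ray(s,(287.3,242.6))]), "side pts of iso pred",proj(s,[.5,-.271,.118]),proj(s,[.5,-.271,.068]))
cv2.imwrite("pics/mid.png",np.hstack([crop(s,(220,100,480,295),400,300),crop(s,(340,120,440,195),400,300)]))
print([b for b in blobs(s,(0,120,60),(8,255,255),(320,100,480,220))])
```

```text
[ 0.4263 -0.1167  0.2507] [-0.4517  0.1144 -0.1882  1.2679 -0.0005 -0.2165]
probe top (array([0.5082, 0.2542, 0.1356]), [np.float64(0.0009843122316844598), np.float64(0.000984312231684418)]) side pts of iso pred [390.7609 175.4924] [389.5551 188.9981]
[(183, [390.88, 181.67], ((391.4024353027344, 181.3780517578125), (12.81005859375, 17.669044494628906), 6.34019136428833))]
```

View pics/mid.png

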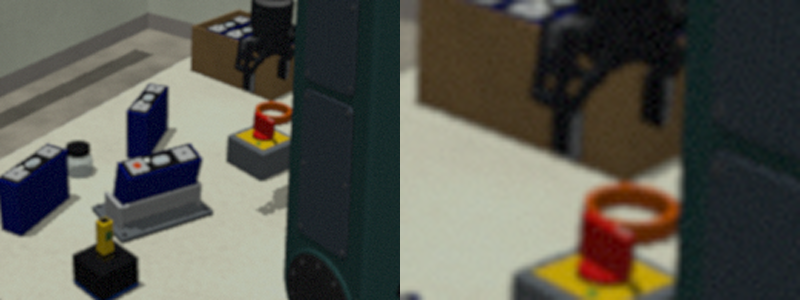

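The side view confirms the handle's top at about (391.5,175.5), where z = 0.118 predicted it. The handle is clear of the arm and the tape is behind it. Moving over it and down.

Request:
arm_command(
  steps=[
    [-1, [0.037, -0.078, 0], [0, 0, -0.05]],
    [-1, [0.074, -0.156, 0], [0, 0, -0.09]],
    [-1, [0.111, -0.234, 0], [0, 0, -0.09]],
    [-1, [0.148, -0.312, 0], [0, 0, -0.09]],
    [-1, [0.185, -0.388, 0], [0, 0, -0.09]],
  ],
)

```text
t: 2.63
tool_pos: [0.499, -0.2696, 0.2513]
tool_rot: [0.437, 3.111, -0.0]
wrist_force: [0.5, 0.9, 0.2]
width: 1.003
grip_force: 0.0
```

Request:
arm_command(
  steps=[
    [-1, [0, 0, -0.09], [0, 0, 0]],
    [-1, [0, 0, -0.18], [0, 0, 0]],
    [-1, [0, 0, -0.27], [0, 0, 0]],
    [-1, [0, 0, -0.36], [0, 0, 0]],
    [-1, [0, 0, -0.405], [0, 0, 0]],
  ],
)

```text
t: 3.05
tool_pos: [0.4971, -0.2668, 0.0856]
tool_rot: [-0.436, -3.108, -0.003]
wrist_force: [-0.6, 0.3, -0.5]
width: 1.0
grip_force: 0.0
```

Run:
```python
from h import *
s=bot.sense();print(s["tool_pos"],s["tool_rot"],s["wrist_force"])
t=camera("top");c=camera("side")
cv2.imwrite("pics/iso1.png",np.hstack([crop(t,(370,180,450,240),400,300),crop(c,(340,120,440,195),400,300)]))
```

```text
[ 0.4970656  -0.26682165  0.0855893 ] [-0.43614411 -3.10756209 -0.00315274] [-0.64643234  0.30408253 -0.52385028]
```

View pics/iso1.png

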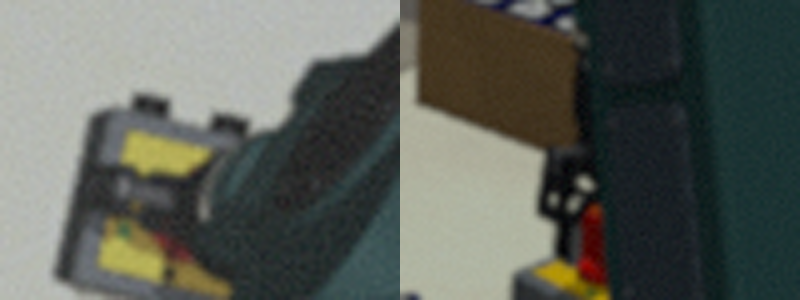

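The fingers straddle the red bar and the side view shows no contact. Closing.

Request:
arm_command(
  steps=[
    [-0.5, [0, 0, 0], [0, 0, 0]],
    [0, [0, 0, 0], [0, 0, 0]],
    [1, [0, 0, 0], [0, 0, 0]],
    [1, [0, 0, 0], [0, 0, 0]],
    [1, [0, 0, 0], [0, 0, 0]],
  ],
)

```text
t: 3.57
tool_pos: [0.499, -0.2685, 0.0902]
tool_rot: [0.437, 3.11, -0.001]
wrist_force: [-0.1, 0.2, -0.3]
width: 0.303
grip_force: 0.0
```

Request:
arm_command(
  steps=[
    [1, [0, 0, 0], [0, 0, 0]],
    [1, [0, 0, 0], [0, 0, 0]],
    [1, [0, 0, 0], [0, 0, 0]],
    [1, [0, 0, 0], [0, 0, 0]],
    [1, [0, 0, 0], [0, 0, 0]],
  ],
)

```text
t: 3.98
tool_pos: [0.4988, -0.2696, 0.0902]
tool_rot: [0.437, 3.11, -0.005]
wrist_force: [-3.9, -6.7, 7.3]
width: 0.146
grip_force: 59.9
```

Request:
arm_command(
  steps=[
    [1, [0, -0.002, 0], [0, 0, -0.15]],
    [1, [0.001, -0.003, 0], [0, 0, -0.35]],
    [1, [0.001, -0.004, 0], [0, 0, -0.55]],
    [1, [0.001, -0.004, 0], [0, 0, -0.75]],
    [1, [0.001, -0.004, 0], [0, 0, -0.9]],
  ],
)

```text
t: 4.4
tool_pos: [0.499, -0.2695, 0.0902]
tool_rot: [1.158, 2.92, 0.001]
wrist_force: [-3.2, 5.1, 12.3]
width: 0.152
grip_force: 60.7
```

Request:
arm_command(
  steps=[
    [1, [0, 0, 0], [0, 0, -0.2]],
    [1, [0, 0, 0], [0, 0, -0.4]],
    [1, [0, 0, 0], [0, 0, -0.6]],
    [1, [0, 0, 0], [0, 0, -0.75]],
    [1, [0, 0, 0], [0, 0, -0.85]],
  ],
)

```text
t: 4.82
tool_pos: [0.4993, -0.2694, 0.0902]
tool_rot: [1.772, 2.593, 0.002]
wrist_force: [-0.8, 6.6, 10.8]
width: 0.154
grip_force: 60.6
```

Run:
```python
from h import *
s=bot.sense();R=Ro.from_rotvec(s["tool_rot"]).as_matrix();print(np.degrees(np.arctan2(R[1,1],R[0,1])),s["torque"],s["wrist_force"],s["qpos"][5])
```

```text
21.2913254766051 [1.27576365 0.18892272 0.18284299] [-0.79386121  6.57787466 10.84985868] 0.5602320327344829
```

Request:
arm_command(
  steps=[
    [1, [0, 0, 0], [0, 0, -0.06]],
    [1, [0, 0, 0], [0, 0, -0.12]],
    [1, [0, 0, 0], [0, 0, -0.18]],
    [1, [0, 0, 0], [0, 0, -0.23]],
    [1, [0, 0, 0], [0, 0, -0.23]],
  ],
)

```text
t: 5.23
tool_pos: [0.4994, -0.2695, 0.0902]
tool_rot: [1.922, 2.484, 0.002]
wrist_force: [-0.7, 4.8, 10.2]
width: 0.155
grip_force: 60.6
```

```bash
cat > st.py <<'E'
from h import *
np.set_printoptions(precision=4,suppress=True)
s=bot.sense();R=Ro.from_rotvec(s["tool_rot"]).as_matrix();print("yaw",np.degrees(np.arctan2(R[1,1],R[0,1])),s["torque"],s["wrist_force"],s["tool_pos"],"q",s["qpos"],s["t"],s["width"],s["grip_force"])
E
python3 st.py
```

```text
yaw 14.547703735206868 [ 0.8749  0.0246 -0.0685] [-0.6879  4.7763 10.1934] [ 0.4994 -0.2695  0.0902] q [-0.6389  0.4121 -0.2197  0.938   0.001   0.678 ] 5.2333 0.15483234909052934 60.62055587768555
```

Request:
arm_command(
  steps=[
    [1, [0, 0, 0], [0, 0, -0.04]],
    [1, [0, 0, 0], [0, 0, -0.08]],
    [1, [0, 0, 0], [0, 0, -0.1]],
    [1, [0, 0, 0], [0, 0, -0.1]],
    [1, [0, 0, 0], [0, 0, -0.1]],
  ],
)

```text
t: 5.65
tool_pos: [0.4994, -0.2695, 0.0902]
tool_rot: [1.982, 2.436, 0.001]
wrist_force: [-0.9, 4.6, 10.2]
width: 0.151
grip_force: 73.5
```

```bash
python3 st.py
```

```text
yaw 11.74869193487695 [0.7414 0.2202 1.7396] [-0.9195  4.6449 10.2121] [ 0.4994 -0.2695  0.0902] q [-0.6388  0.4121 -0.2197  0.9381  0.0007  0.727 ] 5.65 0.15097973078022192 73.4857774944976
```

The torque rose to 1.74 N m at the stop, so the isolator is on. Releasing and lifting.

Request:
arm_command(
  steps=[
    [0.3, [0, 0, 0], [0, 0, 0]],
    [-1, [0, 0, 0], [0, 0, 0]],
    [-1, [0, 0, 0], [0, 0, 0]],
    [-1, [0, 0, 0], [0, 0, 0]],
    [-1, [0, 0, 0], [0, 0, 0]],
  ],
)

```text
t: 6.07
tool_pos: [0.4989, -0.2699, 0.0892]
tool_rot: [-1.985, -2.434, 0.0]
wrist_force: [0.1, 0.6, 0.8]
width: 0.849
grip_force: 0.0
```

Request:
arm_command(
  steps=[
    [-1, [0, 0, 0], [0, 0, 0]],
    [-1, [0, 0, 0.08], [0, 0, 0]],
    [-1, [0, 0, 0.16], [0, 0, 0]],
    [-1, [0, 0, 0.25], [0, 0, 0]],
    [-1, [0, 0, 0.34], [0, 0, 0]],
  ],
)

```text
t: 6.48
tool_pos: [0.4986, -0.2696, 0.2268]
tool_rot: [-1.985, -2.434, 0.0]
wrist_force: [0.2, 0.1, 0.7]
width: 0.998
grip_force: 0.0
```

Request:
arm_command(
  steps=[
    [-1, [0.005, 0.09, 0.07], [0, 0, -0.1]],
    [-1, [0.01, 0.18, 0.09], [0, 0, -0.2]],
    [-1, [0.015, 0.27, 0.09], [0, 0, -0.3]],
    [-1, [0.02, 0.36, 0.09], [0, 0, -0.4]],
    [-1, [0.024, 0.45, 0.09], [0, 0, -0.5]],
  ],
)

```text
t: 6.9
tool_pos: [0.5085, -0.0883, 0.2615]
tool_rot: [2.289, 2.151, 0.0]
wrist_force: [0.9, -0.2, -0.1]
width: 1.002
grip_force: 0.0
```

```bash
python3 st.py
python3 - <<'E'
from h import *
t=camera("top");cv2.imwrite("pics/on.png",crop(t,(370,190,450,250),800,600))
E
```

```text
yaw -3.5530661577585736 [-0.0065 -0.0329  0.0196] [ 0.9314 -0.2157 -0.0696] [ 0.5085 -0.0883  0.2615] q [-0.33    0.2399  0.0014  1.3316  0.      1.3029] 6.9 1.0024800019409752 0.0
```

View pics/on.png

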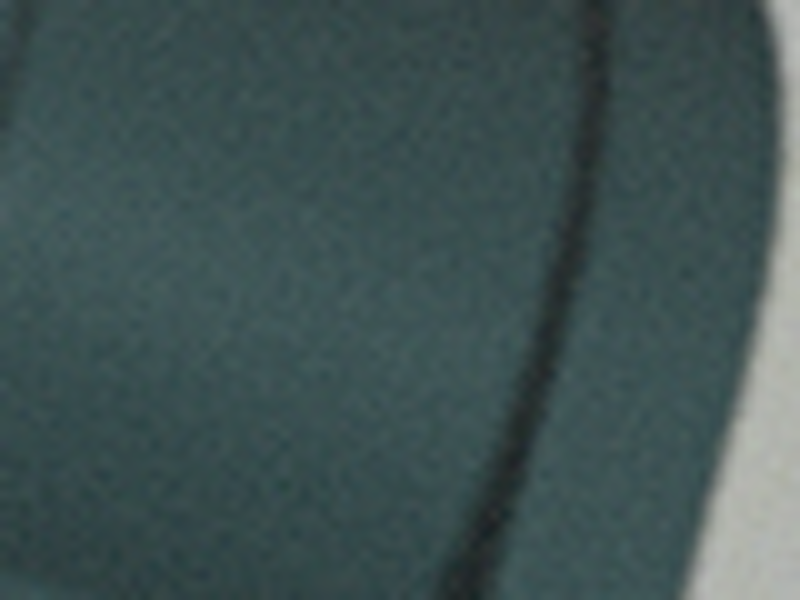

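The arm still hides the isolator here. I'll check it from over the stand.

Request:
arm_command(
  steps=[
    [-1, [0, 0.09, 0], [0, 0, -0.1]],
    [-1, [0, 0.18, 0], [0, 0, -0.2]],
    [-1, [0, 0.27, 0], [0, 0, -0.25]],
    [-1, [0, 0.36, 0], [0, 0, -0.25]],
    [-1, [0, 0.43, 0], [0, 0, -0.25]],
  ],
)

```text
t: 7.37
tool_pos: [0.5082, 0.0845, 0.2614]
tool_rot: [-2.421, -2.001, -0.0]
wrist_force: [1.1, -1.2, -0.2]
width: 1.001
grip_force: 0.0
```

Request:
arm_command(
  steps=[
    [-1, [0, 0.09, 0], [0, 0, 0]],
    [-1, [0, 0.18, 0], [0, 0, 0]],
    [-1, [0, 0.27, 0], [0, 0, 0]],
    [-1, [0, 0.36, 0], [0, 0, 0]],
    [-1, [0, 0.426, 0], [0, 0, 0]],
  ],
)

```text
t: 7.78
tool_pos: [0.5082, 0.2551, 0.2612]
tool_rot: [-2.421, -2.002, -0.0]
wrist_force: [0.3, -0.7, -0.6]
width: 1.002
grip_force: 0.0
```

```bash
python3 st.py
python3 - <<'E'
from h import *
t=camera("top");c=camera("side");cv2.imwrite("pics/on2.png",np.hstack([crop(t,(380,195,430,245),400,300),crop(c,(240,150,340,300),400,300)]))
E
```

```text
yaw -10.818507472345287 [-0.0503  0.0051 -0.0188] [ 0.2622 -0.7372 -0.5674] [0.5082 0.2551 0.2612] q [0.3219 0.3335 0.1352 1.3726 0.0004 2.0815] 7.7833 1.0019492041902203 0.0
```

View pics/on2.png

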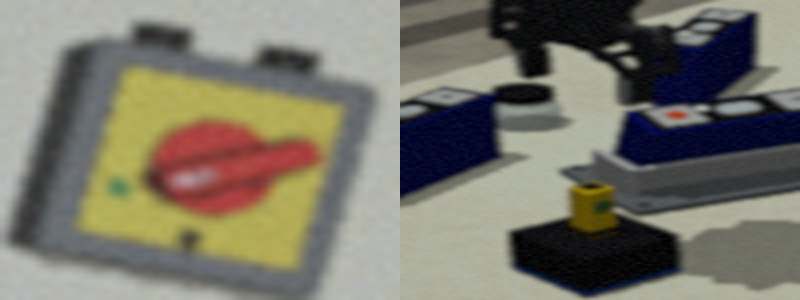

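The white line now points at the green square, so the load is on, and the probe stands undisturbed under the gripper. Descending and gripping.

Request:
arm_command(
  steps=[
    [-1, [0, 0, -0.1], [0, 0, 0]],
    [-1, [0, 0, -0.2], [0, 0, 0]],
    [-1, [0, 0, -0.3], [0, 0, 0]],
    [-1, [0, 0, -0.38], [0, 0, 0]],
    [-1, [0, 0, -0.418], [0, 0, 0]],
  ],
)

```text
t: 8.3
tool_pos: [0.5067, 0.2512, 0.0903]
tool_rot: [-2.421, -1.999, 0.007]
wrist_force: [0.1, -0.1, 0.7]
width: 0.999
grip_force: 0.0
```

Request:
arm_command(
  steps=[
    [-1, [0, 0, 0], [0, 0, 0]],
    [0, [0, 0, 0], [0, 0, 0]],
    [0.3, [0, 0, 0], [0, 0, 0]],
    [1, [0, 0, 0], [0, 0, 0]],
    [1, [0, 0, 0], [0, 0, 0]],
  ],
)

```text
t: 8.72
tool_pos: [0.5094, 0.2527, 0.0954]
tool_rot: [2.421, 2.0, 0.003]
wrist_force: [-0.0, 0.2, 0.6]
width: 0.456
grip_force: 0.0
```

Request:
arm_command(
  steps=[
    [1, [0, 0, 0], [0, 0, 0]],
    [1, [0, 0, 0], [0, 0, 0]],
    [1, [0, 0, 0], [0, 0, 0]],
    [1, [0, 0, 0], [0, 0, 0]],
    [1, [0, 0, 0], [0, 0, 0]],
  ],
)

```text
t: 9.13
tool_pos: [0.5091, 0.2527, 0.0949]
tool_rot: [2.422, 2.001, 0.002]
wrist_force: [-1.2, 0.6, 6.9]
width: 0.247
grip_force: 59.6
```

Request:
arm_command(
  steps=[
    [1, [0, 0, 0.03], [0, 0, 0]],
    [1, [0, 0, 0.1], [0, 0, 0]],
    [1, [0, 0, 0.2], [0, 0, 0]],
    [1, [0, 0, 0.3], [0, 0, 0]],
    [1, [0, 0, 0.38], [0, 0, 0]],
  ],
)

```text
t: 9.55
tool_pos: [0.5085, 0.2525, 0.2491]
tool_rot: [2.422, 2.001, 0.002]
wrist_force: [0.8, 0.3, -0.6]
width: 0.252
grip_force: 58.9
```

Request:
arm_command(
  steps=[
    [1, [0, 0, 0.06], [0, 0, 0]],
    [1, [0, 0, 0.08], [0, 0, 0]],
    [1, [0, 0, 0.08], [0, 0, 0]],
    [1, [0, 0, 0.08], [0, 0, 0]],
    [1, [0, 0, 0.08], [0, 0, 0]],
  ],
)

```text
t: 9.97
tool_pos: [0.5081, 0.2524, 0.2764]
tool_rot: [-2.421, -2.0, 0.003]
wrist_force: [0.1, 0.3, -0.5]
width: 0.249
grip_force: 58.9
```

```bash
python3 st.py
python3 - <<'E'
from h import *
np.set_printoptions(precision=4,suppress=True)
s=bot.sense();R=Ro.from_rotvec(s["tool_rot"])
c=camera("side");p=s["tool_pos"];print("TCP px",proj(c,p),"tip px pred",proj(c,p-[0,0,.079]))
for k in blobs(c,(18,60,60),(34,255,255),(200,60,340,260)):print(k[:2])
n=np.array([-.2348,.109,.9659]);spot=np.array([.570,.0847,.1388])
# minimal tilt, then goal TCP 79 mm along n
ax=np.cross([0,0,1],n);ax/=np.linalg.norm(ax);print("turn frac",ax*.5,"goal TCP",spot+.079*n,"hover(+40)",spot+.119*n)
cv2.imwrite("pics/lift.png",crop(c,(220,100,340,220),600,600))
E
```

```text
yaw -10.879406106815859 [-0.0132  0.0654  0.0348] [ 0.1317  0.2711 -0.5481] [0.5081 0.2524 0.2764] q [ 0.3175  0.3319  0.1738  1.4151 -0.      2.0781] 9.9667 0.24902936188738448 58.93644154071808
TCP px [286.052  193.1874] tip px pred [286.8167 221.3825]
(199, [284.2, 191.94])
(8, [287.0, 216.5])
turn frac [-0.2105 -0.4535  0.    ] goal TCP [0.5515 0.0933 0.2151] hover(+40) [0.5421 0.0977 0.2537]
```

View pics/lift.png

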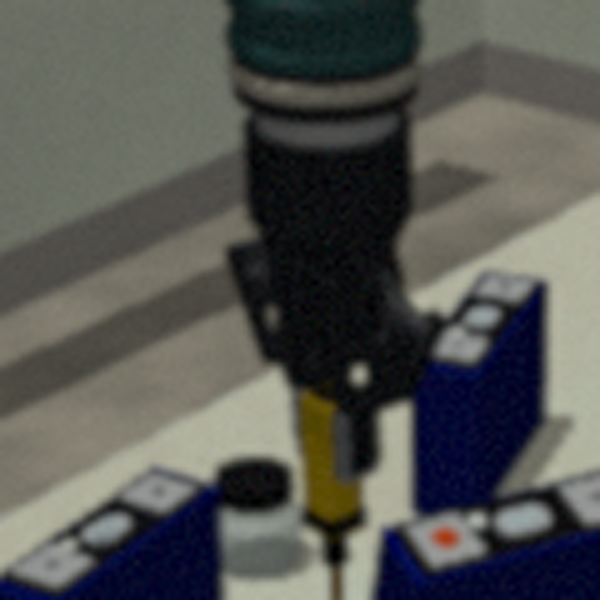

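The probe hangs nearly straight in the gripper: shoulder at about (286.6,204) and tip near (287.4,219), as predicted. Moving to the tilted hover over the disc.

Request:
arm_command(
  steps=[
    [1, [0.017, -0.08, 0], [-0.04, -0.09, 0]],
    [1, [0.034, -0.16, 0], [-0.08, -0.18, 0]],
    [1, [0.051, -0.24, -0.02], [-0.13, -0.27, 0]],
    [1, [0.068, -0.32, -0.04], [-0.17, -0.36, 0]],
    [1, [0.084, -0.391, -0.057], [-0.21, -0.454, 0]],
  ],
)

```text
t: 10.43
tool_pos: [0.5417, 0.0944, 0.2537]
tool_rot: [2.235, 1.847, 0.164]
wrist_force: [0.5, 0.8, -0.2]
width: 0.25
grip_force: 59.0
```

Request:
arm_command(
  steps=[
    [1, [0, 0, 0], [0, 0, 0]],
    [1, [0, 0, 0], [0, 0, 0]],
    [1, [0, 0, 0], [0, 0, 0]],
    [1, [0, 0, 0], [0, 0, 0]],
    [1, [0, 0, 0], [0, 0, 0]],
  ],
)

```text
t: 10.85
tool_pos: [0.5425, 0.0969, 0.2552]
tool_rot: [2.236, 1.849, 0.165]
wrist_force: [-0.1, -0.3, -0.8]
width: 0.251
grip_force: 59.1
```

```bash
python3 st.py
python3 - <<'E'
from h import *
np.set_printoptions(precision=4,suppress=True)
s=bot.sense();R=Ro.from_rotvec(s["tool_rot"]).as_matrix();print("tool z",R[:,2])
c=camera("side");p=s["tool_pos"]; tip=p+R[:,2]*.079;tip2=tip+[.0003,.0017,0]
print("shoulder",proj(c,p+R[:,2]*.033),"tip pred",proj(c,tip),proj(c,tip2),"disc",proj(c,[.570,.0847,.1388]),tip)
for k in blobs(c,(0,70,60),(18,255,255),(295,195,345,225),3):print("disc",k[:2])
for k in blobs(c,(18,60,60),(34,255,255),(280,120,360,210),3):print("yel",k[:2])
g=cv2.imwrite("pics/hov.png",crop(c,(280,140,340,220),600,800)[:, :])
cv2.imwrite("pics/hov.png",crop(c,(270,145,350,220),640,600))
E
```

```text
yaw -10.356034468214897 [0.058  0.2846 0.0572] [-0.1453 -0.2945 -0.8   ] [0.5425 0.0969 0.2552] q [ 0.097   0.1509 -0.168   1.0249 -0.1308  1.8418] 10.85 0.2507409751491461 59.08137917518616
tool z [ 0.2347 -0.1082 -0.966 ]
shoulder [311.7971 183.5678] tip pred [309.7212 196.1022] [309.2643 196.3076] disc [307.9689 207.1297] [0.561  0.0884 0.1789]
disc (21, [308.81, 207.1])
yel (286, [351.93, 134.23])
yel (157, [311.99, 172.76])
```

View pics/hov.png

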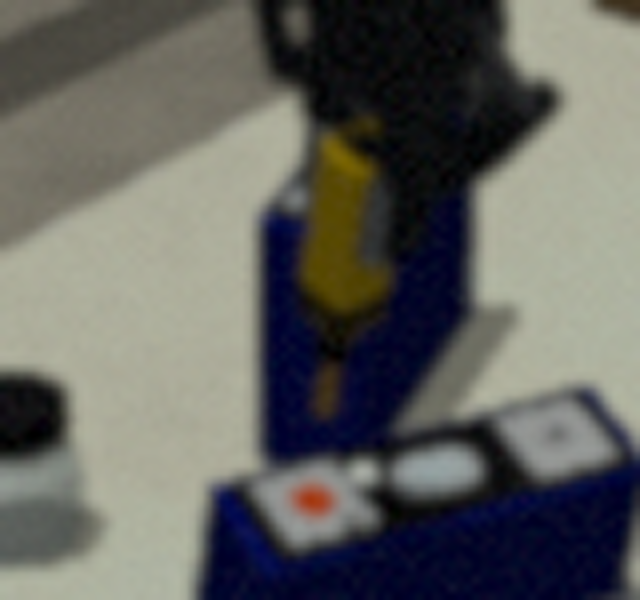

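The sprung tip's end is at about (310.6,197.2), aimed at the disc at (308.8,207.1), within about a pixel of the prediction. Descending along the probe axis.

Request:
arm_command(
  steps=[
    [1, [0.0035, -0.0016, -0.0145], [0, 0, 0]],
    [1, [0.007, -0.0032, -0.029], [0, 0, 0]],
    [1, [0.0105, -0.0048, -0.0435], [0, 0, 0]],
    [1, [0.014, -0.0065, -0.058], [0, 0, 0]],
    [1, [0.0176, -0.0081, -0.0725], [0, 0, 0]],
  ],
)

```text
t: 11.32
tool_pos: [0.5493, 0.0928, 0.2254]
tool_rot: [2.237, 1.848, 0.165]
wrist_force: [0.6, 0.6, -0.8]
width: 0.249
grip_force: 59.1
```

Request:
arm_command(
  steps=[
    [1, [0, 0, 0], [0, 0, 0]],
    [1, [0.001, -0.0005, -0.004], [0, 0, 0]],
    [1, [0.0023, -0.0011, -0.0097], [0, 0, 0]],
    [1, [0.0023, -0.0011, -0.0097], [0, 0, 0]],
    [1, [0.0023, -0.0011, -0.0097], [0, 0, 0]],
  ],
)

```text
t: 11.73
tool_pos: [0.5502, 0.0925, 0.2225]
tool_rot: [2.236, 1.847, 0.165]
wrist_force: [0.2, 0.2, -1.1]
width: 0.248
grip_force: 59.1
```

```bash
python3 st.py
python3 - <<'E'
from h import *
c=camera("side");cv2.imwrite("pics/near.png",crop(c,(285,170,345,220),720,600))
E
```

```text
yaw -10.40976308637852 [0.0871 0.2143 0.0322] [ 0.2232  0.1506 -1.0691] [0.5502 0.0925 0.2225] q [ 0.0867  0.1737 -0.2295  0.9389 -0.129   1.8326] 11.7333 0.24843673193381183 59.08622145652771
```

View pics/near.png

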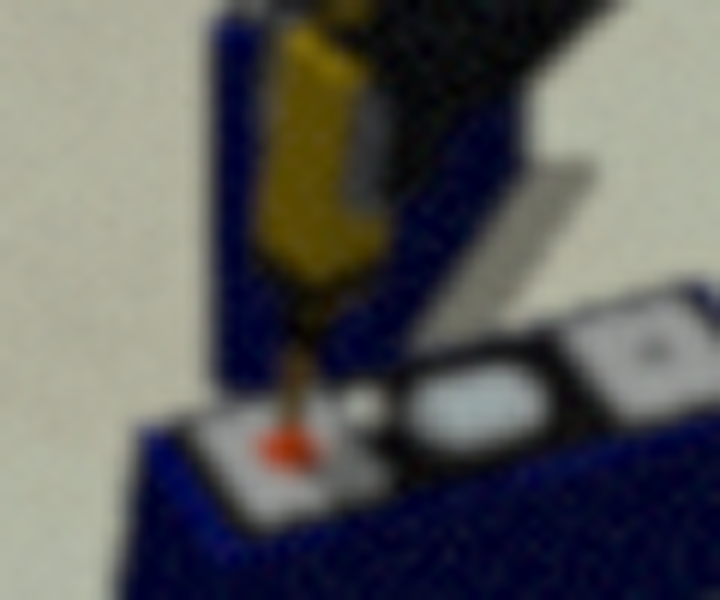

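The tip is at about (309.3,205.8), just above the disc's centre at (309.2,207.5). Pressing on in small steps.

Request:
arm_command(
  steps=[
    [1, [0.0012, -0.0005, -0.0048], [0, 0, 0]],
    [1, [0.0024, -0.0011, -0.0097], [0, 0, 0]],
    [1, [0.0036, -0.0016, -0.0145], [0, 0, 0]],
    [1, [0.0036, -0.0016, -0.0145], [0, 0, 0]],
    [1, [0.0036, -0.0016, -0.0145], [0, 0, 0]],
  ],
)

```text
t: 12.2
tool_pos: [0.5516, 0.0918, 0.2164]
tool_rot: [2.237, 1.848, 0.165]
wrist_force: [0.4, -0.1, -1.1]
width: 0.246
grip_force: 59.1
```

Request:
arm_command(
  steps=[
    [1, [0.0012, -0.0005, -0.0048], [0, 0, 0]],
    [1, [0.0012, -0.0005, -0.0048], [0, 0, 0]],
    [1, [0.0012, -0.0005, -0.0048], [0, 0, 0]],
    [1, [0.0012, -0.0005, -0.0048], [0, 0, 0]],
    [1, [0.0012, -0.0005, -0.0048], [0, 0, 0]],
  ],
)

```text
t: 12.62
tool_pos: [0.5521, 0.0916, 0.2147]
tool_rot: [2.237, 1.847, 0.165]
wrist_force: [-0.2, 0.2, -1.1]
width: 0.252
grip_force: 59.2
```

Request:
arm_command(
  steps=[
    [1, [0.0012, -0.0005, -0.0048], [0, 0, 0]],
    [1, [0.0012, -0.0005, -0.0048], [0, 0, 0]],
    [1, [0.0012, -0.0005, -0.0048], [0, 0, 0]],
  ],
)

```text
t: 12.87
tool_pos: [0.5526, 0.0914, 0.2128]
tool_rot: [2.236, 1.847, 0.165]
wrist_force: [-1.2, 0.1, 0.8]
width: 0.249
grip_force: 59.6
```

Request:
arm_command(
  steps=[
    [1, [0.0012, -0.0005, -0.0048], [0, 0, 0]],
    [1, [0.0012, -0.0005, -0.0048], [0, 0, 0]],
    [1, [0.0012, -0.0005, -0.0048], [0, 0, 0]],
  ],
)

```text
t: 13.12
tool_pos: [0.5531, 0.0912, 0.2108]
tool_rot: [2.236, 1.847, 0.165]
wrist_force: [-1.4, 0.3, 3.2]
width: 0.251
grip_force: 59.7
```

Request:
arm_command(
  steps=[
    [1, [0, 0, 0], [0, 0, 0]],
    [1, [0, 0, 0], [0, 0, 0]],
    [1, [0, 0, 0], [0, 0, 0]],
    [1, [0, 0, 0], [0, 0, 0]],
    [1, [0, 0, 0], [0, 0, 0]],
  ],
)

```text
t: 13.53
tool_pos: [0.5531, 0.0912, 0.2109]
tool_rot: [2.236, 1.847, 0.165]
wrist_force: [-0.5, 0.8, 2.6]
width: 0.25
grip_force: 59.7
```

Request:
arm_command(
  steps=[
    [1, [0.0006, -0.0003, -0.0025], [0, 0, 0]],
    [1, [0.0012, -0.0005, -0.0048], [0, 0, 0]],
    [1, [0.0012, -0.0005, -0.0048], [0, 0, 0]],
    [1, [0.0012, -0.0005, -0.0048], [0, 0, 0]],
    [1, [0.0012, -0.0005, -0.0048], [0, 0, 0]],
  ],
)

```text
t: 13.95
tool_pos: [0.5536, 0.091, 0.2089]
tool_rot: [2.236, 1.847, 0.165]
wrist_force: [-1.2, 1.1, 2.8]
width: 0.253
grip_force: 59.7
```

```bash
python3 st.py
python3 - <<'E'
from h import *
c=camera("side");cv2.imwrite("pics/press.png",crop(c,(285,170,345,220),720,600))
E
```

```text
yaw -10.409206426908671 [ 0.0379  0.3043 -0.0151] [-1.2192  1.14    2.7638] [0.5536 0.091  0.2089] q [ 0.0833  0.1851 -0.2526  0.904  -0.1282  1.8292] 13.95 0.2527637680162171 59.70639109611511
```

View pics/press.png

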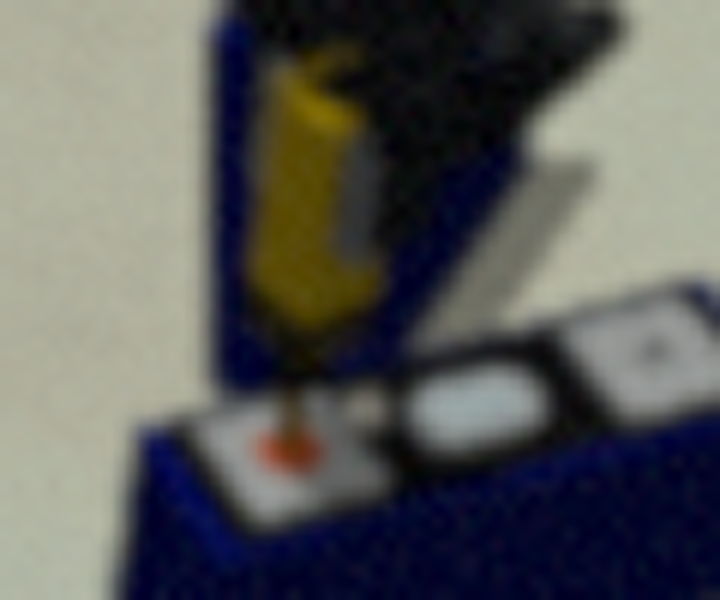

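The tip sits on the middle of the disc, at about (309.3,207.5), with brass still showing. The force is about 3.8 N above the unloaded reading. Holding briefly, then handing in.

Request:
arm_command(
  steps=[
    [1, [0, 0, 0], [0, 0, 0]],
    [1, [0, 0, 0], [0, 0, 0]],
    [1, [0, 0, 0], [0, 0, 0]],
    [1, [0, 0, 0], [0, 0, 0]],
    [1, [0, 0, 0], [0, 0, 0]],
  ],
)

```text
t: 14.42
tool_pos: [0.5535, 0.091, 0.2089]
tool_rot: [2.236, 1.847, 0.165]
wrist_force: [-0.6, 0.2, 2.1]
width: 0.252
grip_force: 59.7
```

```bash
python3 st.py; python3 -c "
from station import workorder
print(workorder.job_done())"
```

```text
yaw -10.410755727941737 [ 0.0536  0.2723 -0.0212] [-0.5952  0.1922  2.1214] [0.5535 0.091  0.2089] q [ 0.0832  0.1851 -0.2527  0.904  -0.1282  1.8292] 14.4167 0.2518020572423915 59.70215678215027
the job is handed in; nothing more can be done
None
```

I handed the job in at about 14.4 s with the isolator on its on stop and the probe still gripped, square on the copper disc and pressing at roughly 3–4 N with its tip partly pushed in; the hand-in returned no verdict.

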